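# Level the decorating stand

## Task

Level the tilted decorating stand. Swing its quarter-turn lock clockwise all the way open; then press the sprung spirit level fully down onto the shelf by its round knob and, keeping it pressed all the while, turn the knob (the head of the levelling foot) until the bubble sits between the two lines. Finish still gripping the knob and holding the level pressed down, with the bubble centred, and leave the things around the stand where they are.

Things in the scene. Friction and masses are not known exactly. Their poses are not given: they have to be found in the camera images.
- stand: fixed low grey frame, 200 x 260 mm, under an aluminium shelf 220 mm (x) x 290 mm (y) x 8 mm. Origin on the table under its middle, z up, x away from the robot at yaw 0. The shelf rocks about a line along the stand's x axis, 45 mm above the origin; the top of the level shelf is 53 mm above the table. Shelf positions below are in stand x, y
- shelf (a joint): tilt of the shelf, rad, about the stand's x axis; 0 = level, positive = the +y end (the end with the spirit level) high. Driven by the knob: tilt = 0.05 x knob angle. Starts at about -0.06 to -0.03 (the level's end is low)
- lock (a joint): angle of the lock, rad: 0 = closed, pi/2 = open (stop). It grows clockwise seen from above, stays where left (about 0.06 Nm friction). Closed, its flat steel tail lies under the spirit level and blocks it from being pressed down; 1.35 or more counts as open
- lock_axis (a point): point on the lock's turning axis (on the shelf at x 10, y -45 mm), 22 mm above the shelf, at mid height of its handle
- lock_grip (a point): point in the middle of the lock's black bar handle, 55 mm from the axis, 22 mm above the shelf. The bar is 14 mm wide and 22 mm tall (11 to 33 mm above the shelf) and runs out to 72 mm from the axis. Closed it points along the stand's -y, away from the level; open it points along the stand's -x, towards the robot
- level (a joint): how far the spirit level is pressed down, m: 0 = up on its springs, 0.006 = fully down on the shelf (stop); springs push up with 5 N (top) to 10 N (down). The level is a grey plate, 98 x 108 x 10 mm, its top 16 mm above the shelf when up, 10 mm when down; it carries vial and knob
- knob (a joint): angle of the knob, rad, which grows clockwise seen from above and raises the level's end of the shelf; stops at -1.5 and 1.2; about 0.2 Nm friction, stays where left; the shelf is level at 0, and the knob starts between -1.25 and -0.55. It is turned only while the level is pressed down
- knob_grip (a point): point on the knob's axis, 22 mm above its underside. The knob is an upright black cylinder, 36 mm across, 34 mm tall, white pointer on top, on the level; its axis is at shelf x 25, y 85 mm. Shelf level, this point is 93 mm above the table with the level up, 87 mm with it down; it moves with the tilt (85 mm from the rocking line)
- vial_mid (a point): middle of the clear greenish vial, 15 mm thick and 92 mm long, that lies along the stand's y on the level, 52 mm nearer to the robot (stand -x) than the knob axis; two black lines round it stand 12.5 mm to each side of this point; 19 mm above the underside of the level
- bubble_mid (a point): middle of the white bubble in the vial, 14 mm long and 7 mm thick
- bubble (a joint): distance of the bubble from the middle of the vial along the stand's y, m; it goes to the high end: 0.5 m per rad of tilt. Within 0.005 it lies wholly between the lines
- jar: bystander: clear jar with a blue lid, 45 x 45 x 60 mm, loose; origin under its middle
- cone: bystander: steel piping nozzle, a cone 32 x 32 x 42 mm, loose; origin under its middle
- dropper: bystander: small dropper bottle, 31 x 30 x 76 mm, loose; origin under its middle
- cutter: bystander: plain steel ring cutter, 68 mm in diameter, 42 mm tall, loose; origin under its middle

How it is judged:
By the outcome, as a careful person would: the job done as asked, in the order asked, and still so for the second after the job is handed in, while the arm keeps its last pose, push and grip.
It also fails if it takes over 45 s, if anything falls off the work surface, if the arm or the gripper's body presses on something with over 40 N, if the wrist force passes 120 N, or if a joint passes its speed limit or range.

## Robot

A 6-joint arm with a two-finger parallel gripper is mounted at the origin on a cart in front of the work surface, level with it; the furniture and walls round the work are solid. World frame = base frame: x ahead of the robot, y to its left, z up, the work surface at z = 0. Lengths are in mm, angles in degrees, forces in N, time in s.
With the tool pointing down it reaches from about 300 to 775 mm from the base axis. Payload 14.6 kg.
Tool frame: the origin (TCP) lies midway between the tips of the shut fingers; the grasp point (between the pads) lies robot.grip_depth behind it (robot.grip_depth is the distance from the TCP to the grasp point, in mm); z points along the fingers, y is the line along which they close (so a half turn about z gives the same grasp; the last joint's range is limited). The gripper opens to 85 mm and grips with 20 to 120 N. Pads are 22 mm wide; open, the fingers measure 114 mm over their backs; the gripper's body (76 mm by 85 mm) begins 54 mm behind the grasp point. The pads swing forward as they close: fully open they stand 13 mm farther back than shut.
Start: joints at [-78.587, 17.183, 87.147, -0, 75.671, -3.816], TCP at [144.468, -530.677, 231.281] pointing down, gripper open.
Joint ranges: [-173.82, 173.82], [-45.26, 126.66], [13.44, 144.39], [-59.66, 239.66], [0, 175.72], [-146.38, 146.38]. Speed limits (degrees/s): [127.2, 127.2, 147.25, 180, 180, 180].

## Interface

Orientations are given as [roll, pitch, yaw] about the fixed x, y, z axes, in that order (R = Rz(yaw) Ry(pitch) Rx(roll)).
In Python, from workcell import robot, read_camera, order gives the robot as it stands.
- The arm moves only by the tool drive_tool, never from a script. Its argument "targets" is a list that holds one entry, the list of rows, each a list of 4 numbers: the shift along the world's x, y, z in units of 30 mm (1.0 is 30 mm), then the turn about the world's z in units of 5 degrees (1.0 is 5 degrees). In form: [[[tx, ty, tz, spin], ...]]. A call has 1 to 20 rows; each row is the pose to reach, as a shift and turn from the pose commanded when the call began; what a row does not reach only later rows make up. A row lasts 1/8 s, in which the tool goes at most 62.5 mm and 10.7 degrees, less where a joint would pass 70% of its speed; a pose out of reach is approached as far as the arm can. A call with a gripper value outside its range is refused whole. "hand" is the opening, from 0 (shut) to 1 (fully open), set as the call begins (left out, the last holds). The fingers move at their own pace and stop on an object; the grip force is fixed at half the most. Time passes only in rows, so rows that repeat a pose let the fingers close. It gives the time, the measured TCP pose, the force, the opening and the grip force at its end, in the units of the state.
- robot.sense(): the state, without advancing time (a new reading comes with each control period).
- read_camera(name): name is "scene" or "side" or "wrist"; returns a dict with "color" (400x640x3 uint8, red, green, blue), "mtx" (3x3 intrinsics, pixels), "distortion" ([k1, k2, p1, p2, k3] as OpenCV has them; the pictures are not rectified), "cam_to_world" (4x4, takes a point from camera to world coordinates). Camera axes: x right, y down, z forward; pixel columns grow to the right and rows downward; lengths in mm; the calibration is good to about 2 mm. A picture is of the moment at which its call begins. There is no depth.
- order.sign_off(): hands the job in; it is judged then, once.
The state is a dict: "clock": time; "q": joint angles; "qvel": joint speeds; "effort": joint torques, N m; "tool_pos": TCP position; "orientation": TCP orientation; "wrist_force": force on the tool from outside, world axes, zero at the start; "torque": the same for the moment, N m; "gripper_width": finger opening in mm; "grip_force": force on a finger pad.
Only numpy, scipy, OpenCV 4.12 (cv2) and the standard library are available. Lean on these libraries where they do the work, as an engineer would, in place of code of your own. Each camera call takes 0.05 s, during which the arm holds its last target. There are 200 camera calls.

## Working session

There is one attempt and no reset: what is moved stays moved. The work goes in short steps, Python scripts to look and compute and a tool call to move; the robot and the scene stay as the last step left them, time stands still between calls to the robot, and variables do not carry over. Pictures are saved under pics/ and viewed, at most 10 in all, crops included, and the job is handed in when it is done.

Besides the shell and the picture viewer there is one more tool, called as name([rows], argument=value, ...), one row to a line, values as JSON. drive_tool: Moves the arm, as the interface text tells. Its arguments: {"type":"object","properties":{"targets":{"type":"array"},"hand":{"type":"number"}},"required":["targets"]}

```bash
mkdir -p pics; ls; python3 - <<'E'
from workcell import robot, read_camera
import cv2,numpy as np
print(robot.grip_depth, robot.sense())
for n in ("scene","side"):
    c=read_camera(n); cv2.imwrite(f"pics/{n}0.png",c["color"][:,:,::-1]); np.savez(f"{n}0.npz",**c)
    print(n,c["mtx"].tolist(),c["cam_to_world"].round(3).tolist(),c["distortion"])
E
```

```text
pics
18.700000000000003 {'clock': 0.0, 'q': array([-7.85877756e+01,  1.72167039e+01,  8.71817809e+01, -1.87676196e-03,
        7.56722163e+01, -3.81655418e+00]), 'qvel': array([ 0.16112456,  0.04645878, -0.03292677, -0.0162486 ,  0.00838016,
        0.00549574]), 'effort': array([-1.03864899e-03, -5.43498480e+01, -3.61792910e+01, -1.58155244e-04,
        4.06562904e-03, -9.28084063e-06]), 'tool_pos': array([ 144.40425964, -530.44360062,  230.70009796]), 'orientation': array([-1.79929335e+02, -2.89223534e-03,  1.52292424e+01]), 'wrist_force': array([-0.06430865, -0.35318545,  0.28472517]), 'torque': array([ 0.02464486, -0.00095274,  0.00887791]), 'grip_force': 0.0, 'gripper_width': 85.4938740828121}
scene [[408.00204284066245, 0.0, 321.9451163779384], [0.0, 408.00204284066245, 199.50960719950493], [0.0, 0.0, 1.0]] [[0.817, -0.395, 0.42, 184.115], [-0.576, -0.579, 0.577, -508.977], [0.015, -0.714, -0.7, 762.138], [0.0, 0.0, 0.0, 1.0]] [-0.02357677  0.          0.          0.          0.        ]
side [[442.4172769995079, 0.0, 319.39090919898376], [0.0, 442.4172769995079, 200.04374873987464], [0.0, 0.0, 1.0]] [[0.999, -0.014, 0.051, 516.627], [-0.053, -0.393, 0.918, -1113.967], [0.007, -0.919, -0.394, 555.448], [0.0, 0.0, 0.0, 1.0]] [-0.09261039  0.          0.          0.          0.        ]
```

View pics/scene0.png

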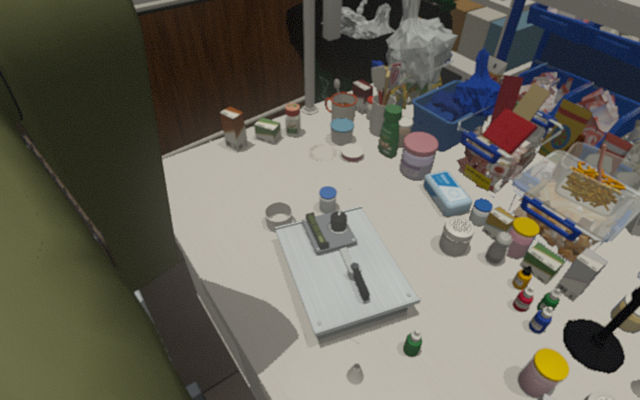

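View pics/side0.png

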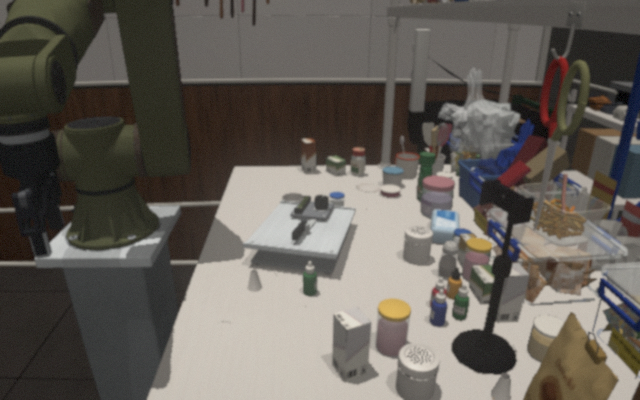

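The scene picture shows the stand around (345,268): knob at (339,222), vial at (317,231), lock bar from (354,266) to (363,297). The jar is at (328,198), the cutter at (279,216), the dropper at (413,344) and the cone at (356,372). In the side picture the stand is at (303,235), the bar at (300,229) and the knob at (322,201). I'll enlarge both.

```bash
cat > h.py <<'E'
import cv2,numpy as np
def ray(c,u,v):
    p=cv2.undistortPoints(np.array([[[u,v]]],float),c["mtx"],c["distortion"])[0,0]
    T=c["cam_to_world"]; d=T[:3,:3]@np.array([p[0],p[1],1]); return T[:3,3],d/np.linalg.norm(d)
def plane(c,u,v,z):
    o,d=ray(c,u,v); return o+d*(z-o[2])/d[2]
def tri(*r):
    A=sum(np.eye(3)-np.outer(d,d) for o,d in r); b=sum((np.eye(3)-np.outer(d,d))@o for o,d in r)
    p=np.linalg.solve(A,b); return p,[float(np.linalg.norm((np.eye(3)-np.outer(d,d))@(p-o))) for o,d in r]
def proj(c,P):
    T=np.linalg.inv(c["cam_to_world"]); P=np.atleast_2d(P)@T[:3,:3].T+T[:3,3]
    return cv2.projectPoints(P.reshape(-1,1,3),np.zeros(3),np.zeros(3),c["mtx"],c["distortion"])[0][:,0]
E
python3 - <<'E'
import numpy as np,cv2
a=np.load("scene0.npz")["color"][180:330,260:420,::-1]; b=np.load("side0.npz")["color"][180:280,240:360,::-1]
A=cv2.resize(a,None,fx=3.75,fy=3.75,interpolation=cv2.INTER_CUBIC)
cv2.imwrite("pics/a.png",A)
cv2.imwrite("pics/b.png",cv2.resize(b,None,fx=6,fy=6,interpolation=cv2.INTER_CUBIC))
E
```

```text
(no output)
```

View pics/a.png

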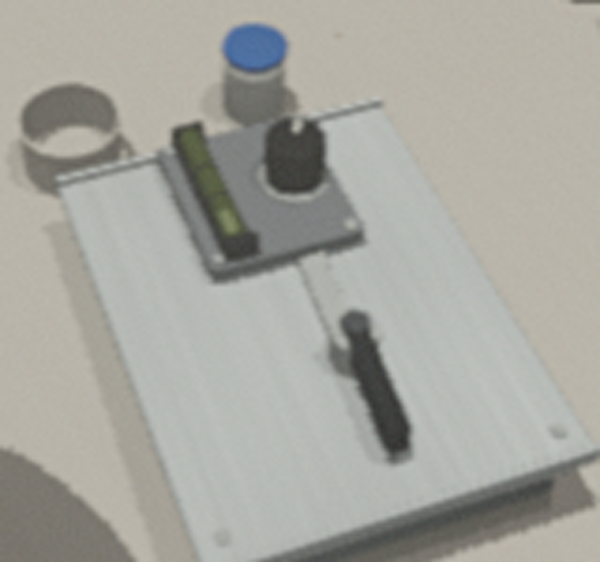

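View pics/b.png

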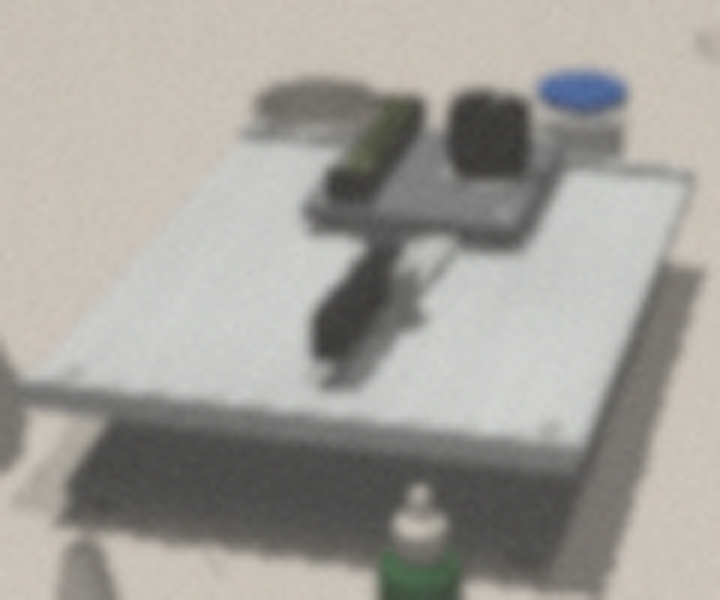

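Enlarged view: scene shelf corners in crop pixels are (62,182), (381,104), (600,455) and (205,562), and the knob top is at (295,128). The lock axis is at (355,322) and the bar end at (400,435). In the side crop the corners are (245,133), (690,180), (580,450) and (20,380), the knob top (489,98).

```bash
python3 - <<'E'
from h import *
S=dict(np.load("scene0.npz"));D=dict(np.load("side0.npz"))
s=lambda u,v:ray(S,260+u/3.75,180+v/3.75); d=lambda u,v:ray(D,240+u/6,180+v/6)
P={}
for n,a,b in [("-x+y",(62,180),(245,130)),("+x+y",(381,102),(692,177)),("+x-y",(600,455),(580,447)),("-x-y",(205,562),(20,382)),
 ("knobtop",(295,130),(489,100)),("barend",(402,425),(328,318)),("baraxis",(355,320),(380,245)),("vial",(215,190),(375,148)),("jarlid",(255,46),(582,90))]:
    p,e=tri(s(*a),d(*b)); P[n]=p; print(n,p.round(1),np.round(e,1))
for a,b in [("-x+y","+x+y"),("-x-y","+x-y"),("-x+y","-x-y"),("+x+y","+x-y")]: v=P[b]-P[a]; print(a,b,np.linalg.norm(v).round(1),np.degrees(np.arctan2(v[1],v[0])).round(1), v[2].round(1))
print("mid",sum(P[k] for k in list(P)[:4])/4)
E
```

```text
-x+y [470.7  61.8  47.8] [0.1 0.1]
+x+y [679.7   4.5  45.4] [0.1 0.1]
+x-y [ 600.7 -273.7   63.1] [2.2 2.2]
-x-y [ 393.2 -206.2   59.9] [2.1 2.1]
knobtop [583.9 -23.7  98.5] [1.3 1.3]
barend [ 511.4 -212.8   88.3] [0.7 0.7]
baraxis [ 532.8 -147.1   87.2] [1.1 1.1]
vial [532.2 -15.8  71.7] [0.2 0.2]
jarlid [635.3  85.2  56.5] [0. 0.]
-x+y +x+y 216.7 -15.3 -2.4
-x-y +x-y 218.2 -18.0 3.1
-x+y -x-y 279.2 -106.1 12.1
+x+y +x-y 289.8 -105.9 17.7
mid [ 536.052131   -103.40548616   54.0392709 ]
```

drive_tool([
  [[12.4, 10.9, -1, 11.8], [12.4, 10.9, -1, 11.8], [12.4, 10.9, -1, 11.8], [12.4, 10.9, -1, 11.8], [12.4, 10.9, -1, 11.8], [12.4, 10.9, -1, 11.8], [12.4, 10.9, -1, 11.8], [12.4, 10.9, -1, 11.8], [12.4, 10.9, -1, 11.8], [12.4, 10.9, -1, 11.8], [12.4, 10.9, -1, 11.8], [12.4, 10.9, -1, 11.8]],
], hand=0.6)

```text
clock: 1.6
tool_pos: [515.9, -204.5, 201.5]
orientation: [180.0, 0.0, 74.1]
wrist_force: [0.6, -0.2, -0.1]
gripper_width: 51.1
grip_force: 0.0
```

```bash
python3 - <<'E'
from workcell import robot, read_camera
import cv2,numpy as np
s=robot.sense();print({k:np.round(s[k],2) for k in("clock","q","qvel","tool_pos","orientation","gripper_width")})
c=read_camera("wrist"); cv2.imwrite("pics/w1.png",c["color"][:,:,::-1]); np.savez("w1.npz",**c)
print(c["mtx"].tolist(),c["cam_to_world"].round(3).tolist(),c["distortion"])
E
```

```text
{'clock': np.float64(1.6), 'q': array([-25.41,  19.27,  88.48,  -0.  ,  72.24,  -9.55]), 'qvel': array([ 0.31,  0.16, -0.25, -0.04,  0.07,  0.01]), 'tool_pos': array([ 515.93, -204.54,  201.49]), 'orientation': array([1.7999e+02, 1.0000e-02, 7.4140e+01]), 'gripper_width': np.float64(51.1)}
[[304.85333778232234, 0.0, 314.3070466718353], [0.0, 304.85333778232234, 197.37752322048493], [0.0, 0.0, 1.0]] [[0.962, -0.263, -0.076, 535.226], [-0.273, -0.924, -0.267, -138.197], [0.0, 0.277, -0.961, 343.681], [0.0, 0.0, 0.0, 1.0]] [-0.0277326  0.         0.         0.         0.       ]
```

View pics/w1.png

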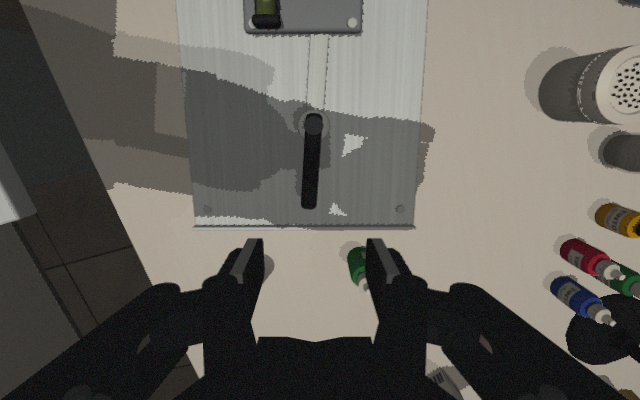

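The wrist picture shows the bar from its axis cap (314,124) to its end (309,207). The shelf's near edge runs from (194,227) to (414,227), and its long edges are at x≈178 to 194 and 428 to 414.

```bash
python3 - <<'E'
from h import *
c=dict(np.load("w1.npz"));S=dict(np.load("scene0.npz"));D=dict(np.load("side0.npz"))
r=lambda u,v:ray(c,u,v)
print("2-view axis",tri(r(314,121),ray(S,260+355/3.75,180+317/3.75)))
print("end",tri(r(309.5,206),ray(S,260+402/3.75,180+428/3.75)))
a=plane(c,314,122,88.3);e=plane(c,309.5,207,92);print("axis",a,"end",e,np.linalg.norm(e-a),np.degrees(np.arctan2(*(e-a)[1::-1])))
g=a+(e-a)*55/72; print("grip",g)
for uv in[(194,226),(414,226)]: print(plane(c,*uv,60.5))
p=[plane(c,194,226,60.5),plane(c,414,226,60.5)];v=p[1]-p[0];print(np.linalg.norm(v),np.degrees(np.arctan2(v[1],v[0])),sum(p)/2)
E
```

```text
2-view axis (array([ 532.84471555, -146.90606928,   91.38295132]), [0.32321664587533305, 0.323216645875252])
end (array([ 509.41645411, -214.89234212,   91.17092381]), [0.28990709902569983, 0.2899070990256834])
axis [ 532.35844205 -147.55364272   88.3       ] end [ 509.02676015 -215.32691426   92.        ] 71.77237432391395 -108.99657849581818
grip [ 514.53562949 -199.32489182   91.12638889]
[ 389.256912   -212.63659075   60.5       ]
[ 600.43527399 -272.61465794   60.5       ]
219.53056533224506 -15.855403158933806 [ 494.846093   -242.62562434   60.5       ]
```

drive_tool([
  [[-0.06, 0.12, -1.5, -0.5], [-0.06, 0.12, -3, -0.5], [-0.06, 0.12, -4, -0.5], [-0.06, 0.12, -4.48, -0.5], [-0.06, 0.12, -4.48, -0.5], [-0.06, 0.12, -4.48, -0.5]],
])

```text
clock: 2.4
tool_pos: [515.3, -200.5, 68.2]
orientation: [179.9, 0.0, 71.7]
wrist_force: [0.3, -0.5, 0.1]
gripper_width: 51.1
grip_force: 0.0
```

drive_tool([
  [[0, 0, 0, 0], [0, 0, 0, 0], [0, 0, 0, 0], [0, 0, 0, 0], [0, 0, 0, 0], [0, 0, 0, 0]],
], hand=0)

```text
clock: 3.15
tool_pos: [514.6, -200.2, 67.5]
orientation: [-180.0, 0.0, 71.8]
wrist_force: [-5.0, 1.0, 6.3]
gripper_width: 13.1
grip_force: 61.5
```

```bash
python3 - <<'E'
import numpy as np
c=np.array([532.2,-148]); 
f=lambda a:c+55*np.array([np.cos(np.radians(a)),np.sin(np.radians(a))])
s=f(-108.5)
print([[*((f(-108.5-5*k)-s)/30).round(2).tolist(),0,-k] for k in range(1,19)])
E
```

```text
[[-0.15, 0.06, 0, -1], [-0.29, 0.13, 0, -2], [-0.43, 0.21, 0, -3], [-0.56, 0.3, 0, -4], [-0.68, 0.41, 0, -5], [-0.79, 0.52, 0, -6], [-0.89, 0.65, 0, -7], [-0.98, 0.78, 0, -8], [-1.06, 0.92, 0, -9], [-1.12, 1.07, 0, -10], [-1.18, 1.22, 0, -11], [-1.21, 1.37, 0, -12], [-1.24, 1.53, 0, -13], [-1.25, 1.69, 0, -14], [-1.25, 1.85, 0, -15], [-1.23, 2.01, 0, -16], [-1.2, 2.17, 0, -17], [-1.16, 2.32, 0, -18]]
```

drive_tool([
  [[-0.15, 0.06, 0, -1], [-0.29, 0.13, -0.01, -2], [-0.43, 0.21, -0.01, -3], [-0.56, 0.3, -0.02, -4], [-0.68, 0.41, -0.02, -5], [-0.79, 0.52, -0.03, -6], [-0.89, 0.65, -0.03, -7], [-0.98, 0.78, -0.04, -8], [-1.06, 0.92, -0.04, -9]],
])

```text
clock: 4.28
tool_pos: [483.0, -173.2, 66.7]
orientation: [179.9, -0.0, 26.6]
wrist_force: [-5.4, -4.2, 7.1]
gripper_width: 12.5
grip_force: 62.9
```

drive_tool([
  [[-0.06, 0.15, -0.01, -1], [-0.12, 0.3, -0.01, -2], [-0.15, 0.45, -0.02, -3], [-0.18, 0.61, -0.02, -4], [-0.19, 0.77, -0.03, -5], [-0.19, 0.93, -0.03, -6], [-0.17, 1.09, -0.04, -7], [-0.15, 1.2, -0.04, -7.7], [-0.13, 1.3, -0.04, -8.3], [-0.12, 1.33, -0.04, -8.5], [-0.12, 1.33, -0.04, -8.5], [-0.12, 1.33, -0.04, -8.5]],
])

```text
clock: 5.78
tool_pos: [479.3, -134.0, 65.0]
orientation: [179.9, -0.1, -15.8]
wrist_force: [-5.1, -10.5, 2.0]
gripper_width: 12.8
grip_force: 66.2
```

```bash
python3 - <<'E'
from workcell import robot, read_camera
import cv2,numpy as np
s=robot.sense();print({k:np.round(s[k],2) for k in("clock","q","tool_pos","orientation","torque","wrist_force")})
c=read_camera("wrist"); np.savez("w2.npz",**c); d=read_camera("scene"); np.savez("scene2.npz",**d)
im=np.hstack([c["color"][:,:,::-1],cv2.resize(d["color"][180:330,270:430,::-1],(427,400))])
cv2.imwrite("pics/w2.png",cv2.resize(im,(800,300)))
E
```

```text
{'clock': np.float64(5.78), 'q': array([-19.77,  22.72, 104.4 ,  -0.17,  52.79,  86.09]), 'tool_pos': array([ 479.28, -134.01,   64.97]), 'orientation': array([ 1.7986e+02, -8.0000e-02, -1.5760e+01]), 'torque': array([-2.76,  0.37, -0.04]), 'wrist_force': array([ -5.07, -10.54,   1.96])}
```

View pics/w2.png

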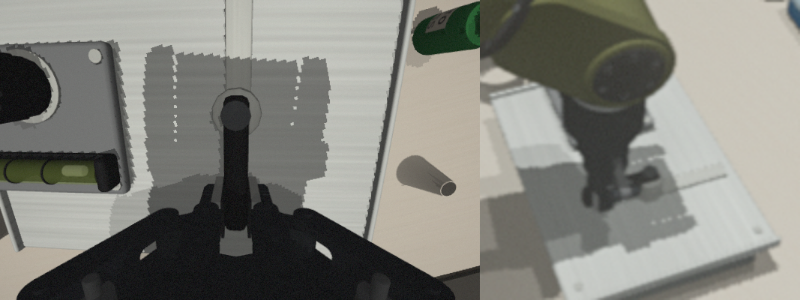

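The lock bar now points along the stand's -x with its tail turned to +x, well clear of the level, and the 10 N reaction indicates the stop. Next: release, lift and hover above the knob.

drive_tool([
  [[0, 0, 0, 0], [0, 0, 0, 0], [0, 0, 0, 0], [0, 0, 0, 0], [0, 0, 1, 0], [0, 0, 2.5, 0], [0, 0, 4, 0], [1, 1, 4.83, 2], [2.2, 2.2, 4.83, 5], [3.5, 3.5, 4.83, 8], [3.5, 3.5, 4.83, 9.2], [3.5, 3.5, 4.83, 9.2], [3.5, 3.5, 4.83, 9.2], [3.5, 3.5, 4.83, 9.2]],
], hand=0.6)

```text
clock: 7.62
tool_pos: [584.2, -27.6, 209.4]
orientation: [180.0, -0.0, 30.1]
wrist_force: [-0.4, -0.9, -0.4]
gripper_width: 51.5
grip_force: 0.0
```

```bash
python3 - <<'E'
from workcell import robot, read_camera
import cv2,numpy as np
s=robot.sense();print({k:np.round(s[k],2) for k in("clock","q","tool_pos","orientation","torque","wrist_force")})
c=read_camera("wrist"); np.savez("w3.npz",**c); d=read_camera("scene"); np.savez("scene3.npz",**d)
e=read_camera("side"); np.savez("side3.npz",**e)
im=np.hstack([c["color"][:,:,::-1],cv2.resize(d["color"][180:330,270:430,::-1],(427,400))])
cv2.imwrite("pics/w3.png",cv2.resize(im,(800,300)))
E
```

```text
{'clock': np.float64(7.62), 'q': array([-6.3 , 22.63, 82.8 ,  0.  , 74.56, 53.57]), 'tool_pos': array([584.23, -27.64, 209.41]), 'orientation': array([180.  ,  -0.  ,  30.13]), 'torque': array([ 0.03,  0.  , -0.05]), 'wrist_force': array([-0.36, -0.86, -0.35])}
```

View pics/w3.png

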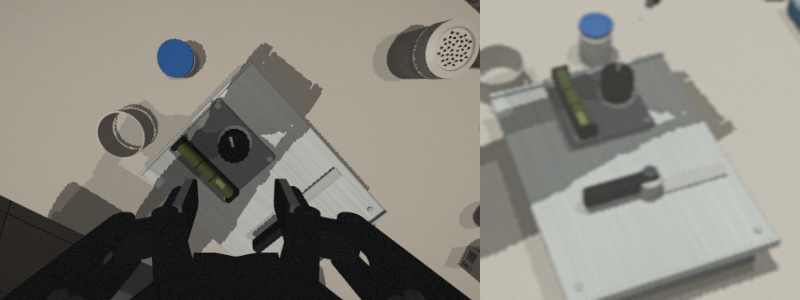

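The picture shows the lock open, with its bar along stand -x. The knob is at about wrist (312,193) with the pointer visible on top, the vial is to its left, and the bubble sits at the lower (-y) end. I'll mask the knob for its position.

```bash
python3 - <<'E'
from h import *
W=dict(np.load("w3.npz"));S=dict(np.load("scene3.npz"));D=dict(np.load("side3.npz"))
def blob(c,x0,y0,x1,y1,t):
    g=c["color"][y0:y1,x0:x1].max(2); m=(g<t).astype(np.uint8)
    n,l,s,ce=cv2.connectedComponentsWithStats(m); o=sorted(range(1,n),key=lambda i:-s[i,4])[:2]
    return [(s[i][:4]+[x0,y0,0,0]).tolist()+[int(s[i,4])] for i in o]
for t in (35,45): print(blob(W,285,165,340,225,t),blob(S,325,200,352,240,t+15),blob(D,310,188,332,214,t+15))
c=cv2.resize(W["color"][155:235,270:350,::-1],(560,560),interpolation=cv2.INTER_CUBIC);c=np.clip(c*2.0,0,255).astype(np.uint8)
e=S["color"][195:240,315:360,::-1];e=np.clip(cv2.resize(e,(400,400),interpolation=cv2.INTER_CUBIC)[:,:240]*1.6,0,255).astype(np.uint8)
cv2.imwrite("pics/k.png",np.hstack([c,np.vstack([e,np.zeros((160,240,3),np.uint8)])]))
E
```

```text
[[290, 172, 43, 46, 1401], [285, 220, 5, 5, 15]] [] []
[[290, 172, 43, 46, 1443], [285, 220, 5, 5, 15]] [[332, 225, 13, 6, 30], [337, 220, 8, 6, 13]] [[316, 197, 11, 10, 40], [317, 198, 1, 1, 1]]
```

View pics/k.png

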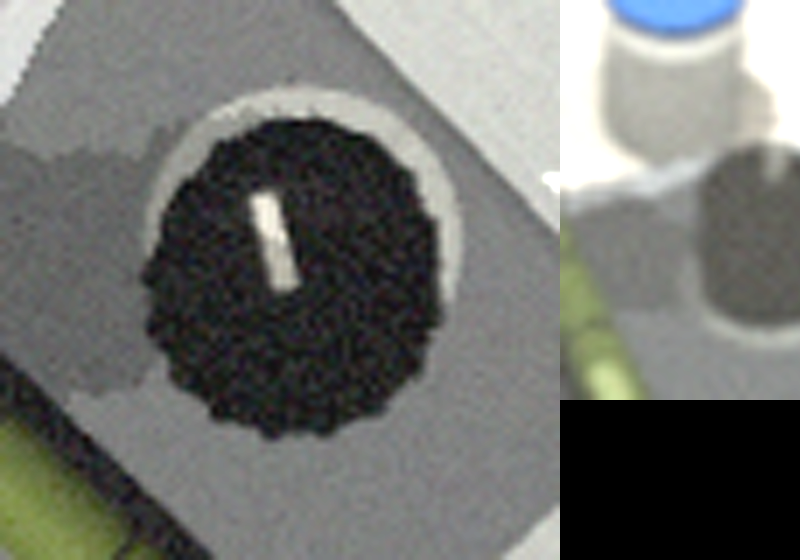

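The knob's top face is centred at wrist (311.4,196), and its pointer runs from (307,183) to (311,196).

```bash
python3 - <<'E'
from h import *
W=dict(np.load("w3.npz"));S=dict(np.load("scene3.npz"));D=dict(np.load("side3.npz"))
w=ray(W,311.4,196)
print(tri(w,ray(S,338.7,214.7)),tri(w,ray(D,321.5,196.7)),tri(w,ray(S,338.7,214.7),ray(D,321.5,196.7)))
for z in(98,100.5,103):print(plane(W,311.4,196,z))
a=plane(W,270+262/7,155+195/7,100);b=plane(W,311,196,100);v=a-b;print("pointer",np.linalg.norm(v),np.degrees(np.arctan2(v[1],v[0])))
# bubble vs vial: green vial & bright bubble
T=W["cam_to_world"];print(T[:3,3])
for n,uv in dict(v1=(237,189),v2=(310,262),bub=(289,243)).items(): print(n,plane(W,*uv,72).round(1))
E
```

```text
(array([582.74265652, -26.70909324, 103.28118476]), [0.3332718202756943, 0.3332718202756766]) (array([582.35442772, -27.53227799,  99.20396682]), [0.37961901485833016, 0.3796190148583475]) (array([582.83706957, -26.63445045, 100.48740431]), [0.8452028286873354, 1.9123694451044837, 1.6332281015119714])
[581.667007   -27.64781382  98.        ]
[582.29143146 -27.31205667 100.5       ]
[582.91585593 -26.97629952 103.        ]
pointer 11.955441822696626 44.612482700910654
[645.00448971   6.40916813 351.58344481]
v1 [545.7  33.4  72. ]
v2 [514.  -64.8  72. ]
bub [521.7 -36.2  72. ]
```

drive_tool([
  [[-0.07, 0, -1.5, 0], [-0.07, 0, -3, 0], [-0.07, 0, -4, 0], [-0.07, 0, -4.58, 0], [-0.07, 0, -4.58, 0], [-0.07, 0, -4.58, 0]],
])

```text
clock: 8.52
tool_pos: [582.9, -27.7, 73.3]
orientation: [179.9, -0.1, 30.2]
wrist_force: [0.2, 0.1, -0.1]
gripper_width: 51.2
grip_force: 0.0
```

drive_tool([
  [[0, 0, 0, 0], [0, 0, 0, 0], [0, 0, 0, 0], [0, 0, 0, 0], [0, 0, 0, 0], [0, 0, 0, 0]],
], hand=0)

```text
clock: 9.28
tool_pos: [582.4, -27.0, 73.2]
orientation: [180.0, -0.1, 30.3]
wrist_force: [-3.2, 6.5, 4.1]
gripper_width: 34.0
grip_force: 59.8
```

drive_tool([
  [[0, 0, -0.1, 0], [0, 0, -0.2, 0], [0, 0, -0.2, 0], [0, 0, -0.2, 0]],
])

```text
clock: 9.78
tool_pos: [582.5, -27.1, 68.5]
orientation: [180.0, -0.1, 30.3]
wrist_force: [-11.7, 6.1, 19.4]
gripper_width: 34.2
grip_force: 61.5
```

drive_tool([
  [[0, 0, -0.05, 0], [0, 0, -0.1, 0], [0, 0, -0.1, 0], [0, 0, -0.1, 0]],
])

```text
clock: 10.28
tool_pos: [582.8, -27.1, 68.1]
orientation: [179.9, -0.1, 30.3]
wrist_force: [-25.5, 6.8, 48.0]
gripper_width: 33.9
grip_force: 64.8
```

drive_tool([
  [[0, 0, 0.05, 0], [0, 0, 0.06, -1], [0, -0.01, 0.07, -2], [0, -0.02, 0.09, -3], [-0.01, -0.02, 0.1, -4], [-0.01, -0.03, 0.11, -5], [-0.01, -0.04, 0.12, -6], [-0.02, -0.04, 0.14, -7], [-0.02, -0.05, 0.15, -8], [-0.02, -0.05, 0.15, -8]],
])

```text
clock: 11.52
tool_pos: [582.5, -29.3, 71.3]
orientation: [180.0, -0.2, -9.8]
wrist_force: [-13.7, 0.7, 29.9]
gripper_width: 33.9
grip_force: 62.4
```

```bash
python3 - <<'E'
from workcell import robot, read_camera
import cv2,numpy as np
s=robot.sense();print({k:np.round(s[k],2) for k in("clock","q","tool_pos","orientation","torque","wrist_force")})
c=read_camera("wrist"); np.savez("w4.npz",**c); d=read_camera("scene"); np.savez("scene4.npz",**d)
im=np.hstack([c["color"][:,:,::-1],cv2.resize(d["color"][180:330,270:430,::-1],(427,400))])
cv2.imwrite("pics/w4.png",cv2.resize(im,(800,300)))
E
```

```text
{'clock': np.float64(11.52), 'q': array([-6.460e+00,  3.128e+01,  9.006e+01, -3.000e-02,  5.846e+01,
        9.336e+01]), 'tool_pos': array([582.49, -29.25,  71.27]), 'orientation': array([179.98,  -0.21,  -9.81]), 'torque': array([-0.15,  2.16,  0.22]), 'wrist_force': array([-13.69,   0.71,  29.9 ])}
```

View pics/w4.png

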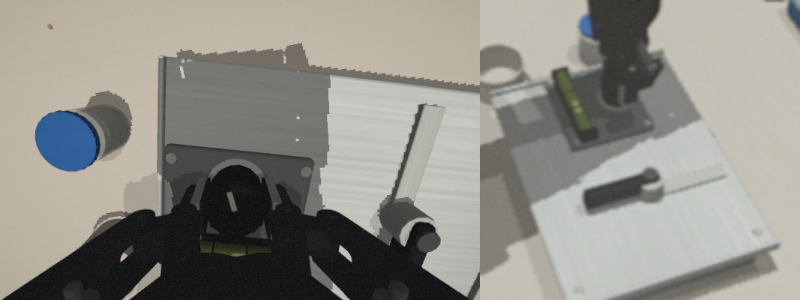

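The level is held down and the knob has turned 40° with the shelf rising about 3 mm, as predicted. The bubble in the scene view is near the vial middle, but too coarse to judge, so I'll measure it along the vial.

```bash
cat > bub.py <<'E'
from h import *
from scipy.ndimage import map_coordinates as mc
O=np.array([535,-103.2]);y=np.radians(-16);ex=np.array([np.cos(y),np.sin(y)]);ey=np.array([-np.sin(y),np.cos(y)])
t=np.arange(-46,47,2)
def prof(c,z,tilt,offs=(-2,0,2,4)):
    out=[]
    for dx in offs:
        P=[[*(O+ex*(-27+dx)+ey*(85+s)),z+tilt*s] for s in t]; uv=proj(c,P)
        im=cv2.GaussianBlur(c["color"],(0,0),.6).astype(float)
        out.append(mc(im[:,:,1],[uv[:,1],uv[:,0]],order=1))
    return np.array(out)
E
python3 - <<'E'
from bub import *
W=dict(np.load("w3.npz"));S3=dict(np.load("scene3.npz"));S4=dict(np.load("scene4.npz"));D=dict(np.load("side3.npz"))
print(t.tolist())
for n,c,z,ti in (("W3",W,77,-.05),("S3",S3,77,-.05),("S4",S4,74,-.01)):
    print(n); print(prof(c,z,ti).round().astype(int).tolist())
W=dict(np.load("w4.npz"))
T=W["cam_to_world"]
# pointer by bright pixels on the knob
g=W["color"][225:290,280:345].min(2); m=(g>60); ys,xs=np.nonzero(cv2.connectedComponents(m.astype(np.uint8))[1]); print(len(xs))
for a,b in (((305,257),(314,280)),):
    p,q=plane(W,*a,100),plane(W,*b,100);v=p-q;print("ptr",np.linalg.norm(v),np.degrees(np.arctan2(v[1],v[0])))
E
```

```text
[-46, -44, -42, -40, -38, -36, -34, -32, -30, -28, -26, -24, -22, -20, -18, -16, -14, -12, -10, -8, -6, -4, -2, 0, 2, 4, 6, 8, 10, 12, 14, 16, 18, 20, 22, 24, 26, 28, 30, 32, 34, 36, 38, 40, 42, 44, 46]
W3
[[70, 71, 72, 72, 71, 73, 82, 105, 108, 108, 107, 110, 107, 90, 74, 63, 51, 71, 73, 73, 72, 74, 73, 73, 74, 73, 73, 74, 51, 63, 73, 74, 73, 72, 74, 74, 74, 73, 74, 75, 73, 73, 74, 73, 73, 64, 30], [67, 67, 69, 69, 67, 68, 81, 108, 111, 111, 111, 110, 110, 98, 71, 60, 46, 66, 69, 68, 68, 69, 67, 68, 68, 67, 67, 68, 50, 60, 67, 68, 70, 67, 66, 68, 67, 68, 66, 67, 68, 68, 66, 67, 67, 56, 27], [60, 60, 62, 63, 62, 62, 68, 98, 101, 102, 102, 103, 102, 92, 63, 55, 42, 60, 61, 61, 61, 61, 61, 61, 61, 60, 59, 61, 45, 51, 59, 61, 59, 59, 59, 61, 60, 60, 61, 61, 61, 60, 60, 58, 59, 43, 27], [49, 54, 52, 54, 55, 55, 55, 71, 76, 78, 78, 79, 78, 67, 56, 49, 33, 50, 52, 53, 52, 52, 51, 52, 53, 51, 52, 53, 41, 42, 51, 51, 52, 52, 52, 51, 51, 52, 53, 52, 52, 51, 50, 49, 48, 31, 28]]
S3
[[62, 71, 88, 108, 123, 132, 136, 136, 135, 135, 134, 126, 118, 107, 100, 97, 97, 94, 91, 89, 92, 96, 98, 99, 98,
[... 848 characters left out ...]
, 99, 100, 100, 101, 100, 100, 99, 99, 98, 97, 91], [65, 77, 90, 97, 101, 100, 100, 100, 99, 99, 99, 99, 102, 109, 121, 128, 131, 119, 116, 123, 130, 132, 127, 117, 106, 101, 99, 97, 96, 93, 88, 89, 93, 98, 100, 99, 99, 99, 98, 99, 99, 98, 97, 97, 97, 96, 90], [66, 77, 90, 95, 98, 98, 98, 97, 96, 96, 95, 95, 97, 102, 111, 116, 116, 109, 107, 110, 118, 121, 119, 109, 101, 96, 95, 94, 92, 89, 85, 86, 89, 95, 95, 95, 95, 94, 94, 94, 93, 93, 92, 92, 91, 90, 85], [65, 76, 86, 92, 93, 93, 93, 91, 89, 89, 89, 88, 88, 90, 94, 95, 96, 93, 91, 93, 101, 103, 102, 96, 93, 90, 89, 88, 87, 84, 81, 81, 84, 87, 88, 89, 88, 88, 88, 88, 88, 89, 89, 86, 88, 86, 81]]
375
ptr 11.306441995212213 9.266419419702908
```

```bash
cat > look.py <<'E'
from bub import *
from workcell import read_camera
import sys
for n in ("wrist","scene","side"):
    c=read_camera(n); np.savez(f"{n}_{sys.argv[1]}.npz",**c)
    z=78 if n=="wrist" else 76
    print(n); 
    for o in ((-4,0,4,8) if n=="wrist" else (-4,0)): print(o,prof(c,z,0,(o,)).round().astype(int).tolist()[0])
E
python3 look.py 5
```

```text
wrist
-4 [22, 22, 20, 23, 25, 23, 23, 23, 20, 23, 19, 22, 21, 21, 22, 24, 23, 22, 21, 16, 24, 25, 20, 23, 20, 28, 22, 26, 22, 21, 23, 20, 21, 23, 27, 23, 24, 25, 24, 25, 22, 22, 23, 22, 23, 25, 29]
0 [23, 22, 20, 23, 24, 23, 24, 22, 25, 18, 22, 22, 23, 20, 23, 20, 22, 23, 21, 20, 24, 21, 23, 21, 25, 21, 25, 21, 22, 21, 24, 21, 24, 24, 23, 22, 19, 25, 21, 21, 25, 24, 21, 18, 23, 16, 24]
4 [29, 23, 26, 25, 21, 20, 25, 22, 23, 24, 24, 20, 23, 20, 24, 22, 23, 27, 56, 99, 99, 69, 46, 40, 29, 29, 23, 25, 24, 26, 28, 34, 32, 21, 22, 21, 21, 21, 22, 24, 26, 25, 24, 21, 22, 24, 24]
8 [25, 23, 23, 24, 23, 21, 22, 25, 22, 23, 21, 28, 30, 42, 55, 54, 39, 56, 57, 56, 57, 59, 57, 56, 56, 58, 56, 57, 31, 59, 57, 57, 53, 25, 21, 22, 21, 23, 22, 20, 21, 22, 23, 20, 25, 21, 26]
scene
-4 [74, 85, 93, 97, 97, 97, 98, 98, 97, 96, 98, 99, 104, 112, 120, 117, 111, 106, 112, 121, 123, 118, 109, 102, 99, 98, 97, 96, 92, 89, 90, 94, 97, 99, 98, 98, 97, 98, 99, 99, 98, 98, 99, 98, 94, 89, 84]
0 [72, 85, 95, 99, 99, 99, 98, 99, 99, 99, 98, 100, 106, 116, 124, 128, 121, 114, 117, 126, 131, 126, 117, 106, 101, 99, 99, 96, 92, 87, 89, 93, 96, 98, 99, 98, 98, 98, 97, 98, 98, 98, 98, 96, 94, 88, 88]
side
-4 [69, 72, 76, 78, 81, 85, 87, 88, 91, 93, 96, 98, 100, 101, 103, 104, 104, 103, 102, 101, 101, 100, 99, 99, 99, 98, 97, 97, 95, 94, 93, 92, 91, 90, 89, 89, 88, 87, 87, 88, 89, 93, 97, 102, 108, 116, 125]
0 [70, 73, 76, 79, 83, 86, 89, 92, 95, 99, 102, 104, 107, 108, 109, 109, 107, 104, 102, 101, 99, 96, 94, 92, 91, 89, 86, 85, 84, 83, 82, 82, 82, 83, 84, 85, 86, 86, 87, 88, 89, 92, 97, 102, 107, 115, 124]
```

```bash
python3 - <<'E'
from bub import *
c=dict(np.load("wrist_5.npz"))
print(t[10:34].tolist())
for o in (4.5,5,5.5,6,6.5,7): print(o,prof(c,78,0,(o,)).round().astype(int)[0][10:34].tolist())
im=c["color"][300:350,250:380,::-1]; cv2.imwrite("pics/v.png",cv2.resize(np.clip(im*1.8,0,255).astype(np.uint8),(780,300),interpolation=cv2.INTER_CUBIC))
E
```

```text
[-26, -24, -22, -20, -18, -16, -14, -12, -10, -8, -6, -4, -2, 0, 2, 4, 6, 8, 10, 12, 14, 16, 18, 20]
4.5 [23, 18, 24, 24, 24, 22, 24, 41, 85, 111, 110, 78, 63, 55, 46, 39, 31, 29, 25, 37, 46, 55, 41, 23]
5 [22, 15, 23, 25, 24, 22, 29, 66, 102, 109, 109, 79, 68, 65, 60, 56, 47, 39, 29, 55, 59, 63, 46, 24]
5.5 [23, 17, 22, 24, 24, 25, 42, 88, 103, 103, 103, 74, 68, 66, 66, 64, 61, 54, 31, 64, 66, 66, 48, 25]
6 [24, 22, 24, 23, 23, 31, 53, 89, 95, 95, 94, 69, 65, 65, 64, 65, 64, 61, 31, 65, 65, 65, 49, 24]
6.5 [27, 25, 23, 24, 27, 44, 54, 79, 79, 80, 80, 65, 63, 64, 62, 64, 63, 63, 30, 63, 63, 63, 50, 20]
7 [22, 26, 21, 25, 37, 53, 46, 63, 66, 66, 64, 61, 61, 62, 60, 62, 61, 62, 31, 61, 60, 61, 50, 20]
```

View pics/v.png

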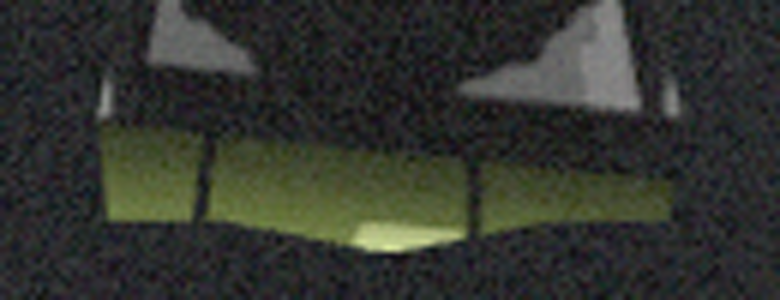

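The vial crop has its lines at x=205 and 472, and the bubble's +y edge is at 355. That puts the bubble about -8 mm off centre, which leaves about 18° to turn.

drive_tool([
  [[0, 0, 0.01, -1], [0, -0.01, 0.02, -2], [0, -0.01, 0.03, -3], [0, -0.02, 0.04, -3.5], [0, -0.02, 0.04, -3.5], [0, -0.02, 0.04, -3.5]],
])

```text
clock: 12.52
tool_pos: [582.3, -30.2, 72.5]
orientation: [-180.0, -0.2, -27.2]
wrist_force: [-16.2, -1.7, 31.9]
gripper_width: 33.9
grip_force: 62.4
```

```bash
cat > edge.py <<'E'
from bub import *
from workcell import read_camera
c=read_camera("wrist")
t[:]=t; 
print(t[10:34].tolist())
for o in (4,4.5,5,5.5,6,7,8): print(o,prof(c,78,0,(o,)).round().astype(int)[0][10:34].tolist())
d=read_camera("scene"); print("scene",prof(d,76,0,(0,)).round().astype(int)[0].tolist())
E
python3 edge.py
```

```text
[-26, -24, -22, -20, -18, -16, -14, -12, -10, -8, -6, -4, -2, 0, 2, 4, 6, 8, 10, 12, 14, 16, 18, 20]
4 [22, 22, 24, 23, 67, 40, 68, 74, 100, 94, 88, 98, 97, 100, 73, 66, 66, 55, 27, 18, 21, 25, 22, 21]
4.5 [22, 21, 23, 26, 64, 39, 66, 72, 99, 102, 97, 101, 100, 100, 72, 66, 64, 59, 38, 22, 21, 24, 20, 19]
5 [22, 23, 22, 28, 63, 37, 63, 65, 91, 93, 93, 94, 94, 91, 67, 64, 63, 56, 48, 31, 22, 24, 17, 20]
5.5 [22, 25, 22, 29, 61, 36, 61, 62, 79, 78, 79, 80, 78, 78, 63, 61, 62, 52, 52, 44, 26, 23, 20, 21]
6 [23, 26, 21, 29, 60, 35, 60, 60, 64, 65, 66, 63, 65, 65, 60, 60, 60, 50, 52, 55, 36, 21, 22, 21]
7 [24, 24, 23, 35, 56, 33, 56, 57, 55, 57, 55, 55, 55, 56, 56, 55, 56, 46, 50, 55, 53, 35, 21, 23]
8 [25, 24, 22, 38, 52, 34, 50, 52, 51, 51, 52, 52, 52, 52, 52, 52, 51, 40, 48, 51, 53, 48, 32, 23]
scene [73, 86, 96, 101, 100, 100, 100, 99, 100, 101, 100, 99, 100, 100, 99, 98, 96, 98, 110, 124, 134, 135, 136, 138, 132, 126, 119, 109, 99, 91, 88, 88, 93, 97, 99, 99, 100, 100, 100, 99, 99, 99, 99, 98, 98, 93, 89]
```

drive_tool([
  [[0, 0, 0, -0.3], [0, 0, 0, -0.5], [0, 0, 0, -0.5], [0, 0, 0, -0.5], [0, 0, 0, -0.5]],
])

```text
clock: 13.25
tool_pos: [582.3, -30.2, 72.7]
orientation: [-180.0, -0.2, -29.7]
wrist_force: [-17.6, -2.4, 34.2]
gripper_width: 34.4
grip_force: 62.6
```

```bash
python3 edge.py; python3 - <<'E'
from workcell import robot
import numpy as np
s=robot.sense();print({k:np.round(s[k],2) for k in("clock","qvel","torque","wrist_force","grip_force")})
E
```

```text
[-26, -24, -22, -20, -18, -16, -14, -12, -10, -8, -6, -4, -2, 0, 2, 4, 6, 8, 10, 12, 14, 16, 18, 20]
4 [23, 23, 20, 21, 28, 33, 66, 69, 99, 102, 99, 98, 99, 96, 89, 62, 61, 57, 37, 20, 25, 22, 22, 24]
4.5 [23, 21, 20, 20, 29, 30, 64, 66, 92, 98, 98, 98, 99, 99, 88, 63, 63, 56, 46, 31, 27, 24, 21, 25]
5 [25, 17, 20, 20, 32, 32, 62, 63, 78, 90, 88, 88, 87, 91, 78, 62, 62, 52, 52, 46, 25, 26, 22, 26]
5.5 [25, 18, 20, 21, 35, 35, 61, 61, 67, 73, 71, 74, 73, 74, 65, 61, 61, 50, 53, 56, 32, 25, 22, 25]
6 [25, 21, 20, 23, 38, 35, 60, 59, 60, 62, 62, 62, 61, 63, 60, 59, 59, 47, 54, 58, 42, 25, 22, 24]
7 [23, 23, 25, 19, 44, 33, 54, 55, 56, 55, 55, 56, 55, 54, 55, 55, 54, 42, 52, 54, 54, 41, 27, 23]
8 [20, 22, 24, 19, 46, 30, 51, 50, 53, 49, 49, 51, 50, 49, 52, 49, 52, 34, 48, 50, 50, 49, 40, 23]
scene [73, 86, 96, 101, 101, 100, 100, 99, 99, 100, 100, 99, 99, 99, 99, 97, 95, 97, 109, 123, 133, 135, 136, 137, 133, 128, 122, 110, 100, 91, 88, 87, 94, 98, 100, 100, 99, 99, 99, 99, 99, 99, 99, 98, 98, 94, 90]
{'clock': np.float64(13.35), 'qvel': array([ 0.05, -0.  , -0.07, -0.12, -0.02, -0.06]), 'torque': array([-0.46,  2.7 ,  0.44]), 'wrist_force': array([-17.23,  -2.06,  34.  ]), 'grip_force': np.float64(62.59)}
```

The bubble now spans -10.5 to +2.5 and the lines sit at -16.2 and +8.2, so both share the same middle. The press is steady at 34 N and the grip is firm, so I'm handing in.

```bash
python3 -c "
from workcell import order
print(order.sign_off())"
```

```text
the job is handed in; nothing more can be done
None
```

I handed the job in at about 13.4 s: lock swung open to its stop, level held pressed down with the knob still gripped, bubble measured centred between the lines, and nothing around the stand was touched as far as I could see. The sign-off gave no verdict.

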